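# Refit and lock the filter cover of a countertop water filter

### The arm

A 6-joint arm with a two-finger parallel gripper is mounted at the origin on the work surface; the furniture and walls round the work are solid. World frame = base frame: x ahead of the robot, y to its left, z up, the work surface at z = 0. Lengths are in m, angles in rad, forces in N, time in s.
With the tool pointing down it reaches from about 0.4 to 0.825 m from the base axis. Payload 7 kg.
Tool frame: the origin (TCP) lies on the mounting face of the last link; the fingertips stand 178 mm ahead of it and the grasp point (between the pads) lies 159 mm ahead of it (robot.tip_extent is the distance from the TCP to the fingertips, in m); z points along the fingers, y is the line along which they close (so a half turn about z gives the same grasp; the last joint's range is limited). The gripper opens to 88 mm and grips with 3 to 60 N. Pads are 19 mm wide; open, the fingers measure 130 mm over their backs; the gripper's body (78 mm by 193 mm) begins 47 mm behind the grasp point.
Start: joints at [-0.948, 0.359, 0.012, 0, -1.224, -0.288], TCP at [0.222, -0.638, 0.405] pointing down, gripper open.
Joint ranges: [-3.07, 3.07], [-1.43, 2.12], [-1.02, 1.25], [-3.03, 1.67], [-3.05, -0], [-3.03, 3.03]. Speed limits (rad/s): [2.39, 2.39, 3.01, 3.14, 3.14, 3.14].

### API

Orientations are given as a unit quaternion [w, x, y, z].
In Python, from rig import robot gives the robot as it stands. The module is installed in compiled form; this text tells all that it offers.
- The arm moves only by the tool servo_tool, never from a script. Its argument "targets" is a list that holds one entry, the list of rows, each a list of 6 numbers: the shift along the tool's x, y, z in units of 30 mm (1.0 is 30 mm), then the turn, a rotation vector about the tool's x, y, z in units of 5 degrees (1.0 is 5 degrees). A call has 1 to 10 rows; each row shifts and turns the commanded pose from where the row before left it, along the tool's axes as they then stand; what a row does not reach is not made up. A row lasts 1/10 s, in which the tool goes at most 50 mm and 8.59 degrees, less where a joint would pass 70% of its speed; a pose out of reach is approached as far as the arm can. A call is refused whole if a number of a shift passes 1 or a number of a turn 1, either way. A call with a gripper value outside its range is refused whole. "fingers" is the gripper command: -1 is shut, 1 is fully open, values between are in proportion, set as the call begins (left out, the last holds). The fingers move at their own pace and stop on an object; "newtons" is the grip in N (left out, the last holds). Time passes only in rows, so rows that do not move let the fingers close. It gives the time, the measured TCP pose, the force, the opening and the grip force at its end, in the units of the state.
- robot.sense(): the state, without advancing time (a new reading comes with each control period).
- robot.capture(name): name is "side" or "top" or "wrist"; returns (picture, depth): 420x560x3 uint8, red, green, blue; 420x560 float32, m along the optical axis (not along the pixel's ray), 0 where there is no reading.
- robot.camera_model(name): a dict with "camera_matrix" (3x3 intrinsics, pixels), "position" and "orientation" of the camera in the world. Camera axes: x right, y down, z forward; pixel columns grow to the right and rows downward; lengths in m; the calibration is good to about 2 mm. A picture is of the moment at which its call begins: read the wrist's pose just before it. camera_model takes no time and is no camera call; for the wrist camera it gives the pose at the moment of the call.
- robot.hand_in(): hands the job in; it is judged then, once.
Trained networks look in the newest picture that a camera, given by its name, has taken for a name from the list of things; names that differ only in an ending like _2 or _b are one class to them, and where a whole thing is asked for, a point or a joint stands for the part that bears it (a point fixed in the world has none). Each returns a list of dicts, best first, with "score" (0 to 1); they miss things now and then, are a little off and sometimes report something else, mostly with a low value. They report only what shows in the picture. A call takes as long as a camera call.
- robot.regions_of(camera, thing): "pixels" (420x560 bool, what is visible of it) and "location" ([column, row] in pixels, amid what is visible of it).
The state is a dict: "time_s": time; "joint_pos": joint angles; "joint_velocities": joint speeds; "joint_torque": joint torques, N m; "ee_pos": TCP position; "eef_rot": TCP orientation; "ft_force": force on the tool from outside, world axes, zero at the start; "torque": the same for the moment, N m; "grip_width": finger opening in m; "gripper_force": force on a finger pad.
Only numpy, scipy, OpenCV 4.12 (cv2) and the standard library are available. Lean on these libraries where they do the work, as an engineer would, in place of code of your own. Each camera call takes 0.05 s, during which the arm holds its last target. There are 200 camera calls.

### The job

The filters of the white countertop water filter have just been changed. Pick up its square white cover by the blue wing of its stud, set it fully down over the four bosses of the filter bay, then press the sprung stud in firmly, without forcing it, and turn it clockwise about a quarter turn to its stop so that it locks and stays in when let go. Do not disturb the glass, the mug or the two spent filters.

Things in the scene. Friction and masses are not known exactly. Their poses are not given: they have to be found in the camera images.
- unit: Countertop water filter, fixed: white box 190 (x) x 280 (y) x 70 mm high, origin under its centre, z up, front faces -x. A steel spout (top 163 mm over the worktop, 160 mm from point bay) stands at its -y end and hangs over the front edge. The filter bay is on its flat top towards +y. In the bay's middle is a steel catch: a plate with a slot 10 mm (x) by 35 mm (y) over a stiff spring leaf.
- bay (a point): Centre of the filter bay, on the unit's top deck, 70 mm above the worktop; axes as the unit's. Four grey round-topped locating bosses, diameter 10 mm, 14 mm high, stand at x, y = +-49.5 mm from it, two blue filter heads 14 mm high at x = +-38 mm. The catch in the middle is set to another height each time, within +-5 mm; that is not measured and must be felt.
- cover: Loose square white hood, 118 x 118 mm, 34 mm high, open below, skirt 3 mm thick (inside 112 mm square, 1.5 mm clear of the bosses on each side), 0.2 to 0.35 kg with its stud. Origin: centre of its lower edge, z up; it stands on its skirt. Fully down on the deck its origin is at point bay and its y axis parallel to the unit's y, either way round.
- stud: Sprung stud in the middle of the cover, captive. Blue head: round flange, diameter 34 mm, 4 mm thick, its underside 21 mm above the cover's top; on it a wing 9 mm thick (x), 40 mm long (y), 22 mm high. Inside the hood a shank with a square cross pin along y. Its frame is the cover's while the stud is out and not turned, and moves down and turns with the stud.
- wing (a point): Centre of the stud's wing (half-way up, on the stud's axis), 70 mm above the cover's lower edge while the stud is out. The wing is 9 mm thick along x and 40 mm long along y of this point, and reaches 11 mm up, and 11 mm down to the flange.
- stud_depth (a joint): How far the stud is pressed in (m); 0 = out, held by a 3 N spring (+0.3 N/mm). On the seated cover the pin enters the slot and meets the stiff leaf (+7 N/mm) at 4 to 14 mm, by the catch's height; about 2 mm deeper, at a push of 19 to 23 N in all, it can be turned under the plate. Over 22 N on the catch is forcing it. Locked it stays 3 to 14 mm in; else it springs out.
- stud_turn (a joint): Angle of the stud in its cover (rad): 0 = open (wing along the cover's y, at the ring marks), grows clockwise as seen from above to a stop at 1.5 (wing along x, at the dot marks). The pin rides under a rib and snaps behind it at about 1.1. A friction of 0.03 N m keeps it where it is.
- glass: Drinking glass, diameter 81 mm, 91 mm high, standing on the worktop under the spout, in front of the unit; origin at the centre of its foot. Leave it.
- mug: Dark grey mug, diameter 88 mm, 106 mm high, handle on one side, beside the work; origin under it. Leave it.
- spent_1: Spent filter: white cylinder, diameter 46 mm, 110 mm high, standing beyond the unit's spout end; origin under its centre. Leave it.
- spent_2: The other spent filter, same shape, standing near the first. Leave it.

How it is judged:
By the outcome, as a careful person would: the job done as asked, in the order asked, and still so for the second after the job is handed in, with the robot touching nothing.
It also fails if it takes over 61 s, if anything falls off the work surface, if the arm or the gripper's body presses on something with over 40 N, if the wrist force passes 120 N, or if a joint passes its speed limit or range.

## Working session

There is one attempt and no reset: what is moved stays moved. The work goes in short steps, Python scripts to look and compute and a tool call to move; the robot and the scene stay as the last step left them, time stands still between calls to the robot, and variables do not carry over. Pictures are saved under pics/ and viewed, at most 10 in all, crops included, and the job is handed in when it is done.

Besides the shell and the picture viewer there is one more tool, called after "Emit:" as name(argument=value, ...) on one line, values as JSON. servo_tool: Moves the arm, as the interface text tells. Its arguments: {"type":"object","properties":{"targets":{"type":"array","items":{"type":"array","items":{"type":"array","items":{"type":"number"}}}},"fingers":{"type":"number"},"newtons":{"type":"number"}},"required":["targets"]}

```bash
mkdir -p pics
cat > h.py <<'E'
import numpy as np, cv2
from scipy.spatial.transform import Rotation as R
from rig import robot
def q(o): return R.from_quat([o[1],o[2],o[3],o[0]])
def cloud(cam, save=None):
    m=robot.camera_model(cam); p,d=robot.capture(cam)
    if save: cv2.imwrite('pics/'+save,p[:,:,::-1])
    K=np.array(m['camera_matrix']); v,u=np.mgrid[:420,:560]
    P=np.stack([(u-K[0,2])/K[0,0]*d,(v-K[1,2])/K[1,1]*d,d],-1)
    W=P@q(m['orientation']).as_matrix().T+np.array(m['position'])
    W[d==0]=np.nan
    return p,d,W
E
python3 - <<'E'
from h import *
np.set_printoptions(precision=4,suppress=True)
s=robot.sense();print(s['time_s'],s['ee_pos'],s['eef_rot'],s['grip_width'])
for c in ['top','side']:
    p,d,W=cloud(c,c+'1.png')
    np.savez(c+'.npz',p=p,W=W)
    for t in ['unit','cover','wing','glass','mug','spent_1']:
        for r in robot.regions_of(c,t)[:3]:
            w=W[r['pixels']];w=w[~np.isnan(w[:,0])]
            if len(w): print(c,t,round(r['score'],2),r['location'],len(w),np.median(w,0),np.percentile(w,2,0),np.percentile(w,98,0))
E
```

```text
0.0 [ 0.2217 -0.6373  0.4037] [-0.0002 -0.1665  0.986   0.0008] 0.08772361746866454
top unit 0.76 [274.4, 192.1] 9224 [ 0.5751 -0.1044  0.0704] [ 0.4743 -0.2339  0.0655] [0.6726 0.0327 0.1616]
top cover 0.93 [150.7, 217.4] 2469 [0.5121 0.1925 0.0345] [0.4424 0.1257 0.0034] [0.579  0.2646 0.0795]
top cover 0.6 [149.1, 215.5] 178 [0.5123 0.1951 0.0644] [0.4985 0.1808 0.036 ] [0.5287 0.2117 0.0844]
top wing 0.74 [274.1, 192.4] 9445 [ 0.5752 -0.1052  0.0703] [ 0.4704 -0.2354  0.0393] [0.6753 0.034  0.1616]
top wing 0.66 [150.4, 217.9] 138 [0.5125 0.1937 0.0693] [0.5007 0.1813 0.0558] [0.527  0.2091 0.0846]
top glass 0.88 [302.0, 259.0] 792 [ 0.4098 -0.1785  0.0178] [ 0.3807 -0.2159  0.0074] [ 0.4515 -0.1433  0.0931]
top mug 0.88 [142.9, 143.7] 1407 [0.6967 0.2212 0.058 ] [0.6443 0.1693 0.0051] [0.7568 0.2497 0.1068]
top mug 0.46 [305.1, 260.0] 805 [ 0.4095 -0.1789  0.0177] [ 0.3802 -0.2171  0.0062] [ 0.4513 -0.1416  0.0945]
top spent_1 0.73 [402.6, 144.2] 496 [ 0.6926 -0.4089  0.0879] [ 0.6771 -0.4442  0.    ] [ 0.7201 -0.396   0.1087]
top spent_1 0.61 [419.4, 174.5] 470 [ 0.6209 -0.4493  0.0886] [ 0.6031 -0.477   0.0059] [ 0.6435 -0.4383  0.1084]
side unit 0.61 [263.7, 219.3] 7551 [ 0.5757 -0.0474  0.0688] [ 0.4481 -0.2289  0.001 ] [0.6743 0.0461 0.1588]
side cover 0.97 [295.1, 310.1] 3309 [0.5129 0.215  0.0329] [0.4412 0.1419 0.0038] [0.5849 0.2769 0.0776]
side wing 0.48 [294.6, 290.3] 282 [0.5142 0.2041 0.066 ] [0.4975 0.1865 0.0363] [0.5261 0.216  0.0813]
side glass 0.91 [327.5, 195.7] 1147 [ 0.4176 -0.1511  0.0616] [ 0.3809 -0.2159  0.0058] [ 0.4524 -0.1356  0.0898]
side mug 0.87 [209.3, 297.8] 2665 [0.6863 0.2231 0.0711] [0.6446 0.1714 0.0089] [0.7583 0.2546 0.1049]
side spent_1 0.96 [227.1, 160.1] 499 [ 0.6946 -0.4003  0.0547] [ 0.6756 -0.4192  0.0011] [ 0.7171 -0.3907  0.1052]
side spent_1 0.89 [251.0, 148.3] 374 [ 0.6237 -0.4429  0.0667] [ 0.6026 -0.461   0.0059] [ 0.6425 -0.4339  0.1047]
```

Run:
```python
from h import *
np.set_printoptions(precision=4,suppress=True)
ims=[]
for c in ['top','side']:
    z=np.load(c+'.npz');p,W=z['p'],z['W']; ims.append(p)
    def rect(n,m):
        w=W[m]; r=cv2.minAreaRect((w[:,:2]*1000).astype(np.float32)); print(c,n,m.sum(),r,w.mean(0))
    x,y,h=W[...,0],W[...,1],W[...,2]
    A=(abs(x-.512)<.12)&(y>.08)&(y<.31)
    rect('cover top',A&(h>.029)&(h<.038)&(x<.6))
    rect('wing',A&(x<.6)&(h>.066)&(h<.09))
    U=(x>.42)&(x<.75)&(y>-.3)&(y<.07)
    rect('unit top',U&(h>.064)&(h<.074))
    rect('>deck+6',U&(h>.077)&(h<.1)&(y>-.12))
cv2.imwrite('pics/a.png',np.hstack([cv2.resize(ims[0][100:300,80:480,::-1],(800,400))]))
cv2.imwrite('pics/b.png',cv2.resize(ims[1][120:400,130:430,::-1],(640,600)))
```

```text
top cover top 2043 ((513.4002075195312, 196.7995147705078), (118.40946197509766, 118.61970520019531), 41.38423538208008) [0.5128 0.1954 0.0344]
top wing 85 ((513.5345458984375, 196.34344482421875), (9.488868713378906, 38.72328186035156), 40.38943862915039) [0.513  0.1954 0.0787]
top unit top 7893 ((552.7911376953125, -98.28562927246094), (279.7909240722656, 240.88087463378906), 85.24435424804688) [ 0.5775 -0.098   0.07  ]
top >deck+6 264 ((583.2693481445312, -36.04655075073242), (107.89911651611328, 107.86649322509766), 85.56452941894531) [ 0.5817 -0.0356  0.08  ]
side cover top 2265 ((512.1056518554688, 199.9718475341797), (120.77257537841797, 119.86286926269531), 41.01750564575195) [0.5121 0.2085 0.0333]
side wing 141 ((511.7422180175781, 199.8809356689453), (11.06523323059082, 38.99969482421875), 42.7376823425293) [0.5118 0.202  0.0756]
side unit top 4607 ((548.8473510742188, -94.86091613769531), (284.4056396484375, 246.6324005126953), 84.90838623046875) [ 0.5729 -0.0828  0.0691]
side >deck+6 150 ((581.7662963867188, -31.338565826416016), (109.18821716308594, 106.81832885742188), 85.75523376464844) [ 0.5815 -0.0282  0.0796]
```

View pics/a.png

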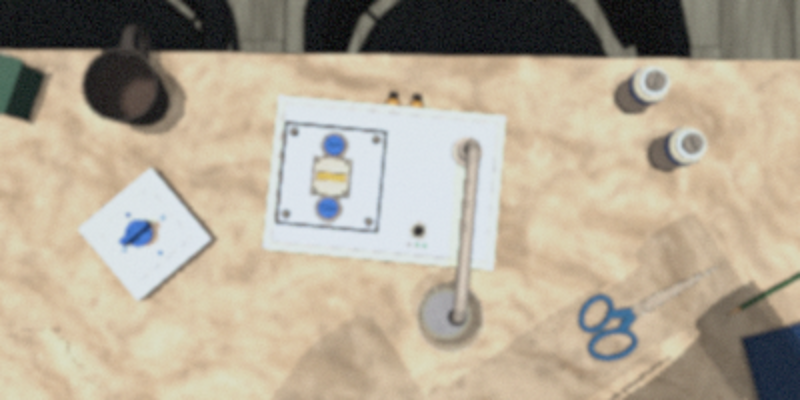

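View pics/b.png

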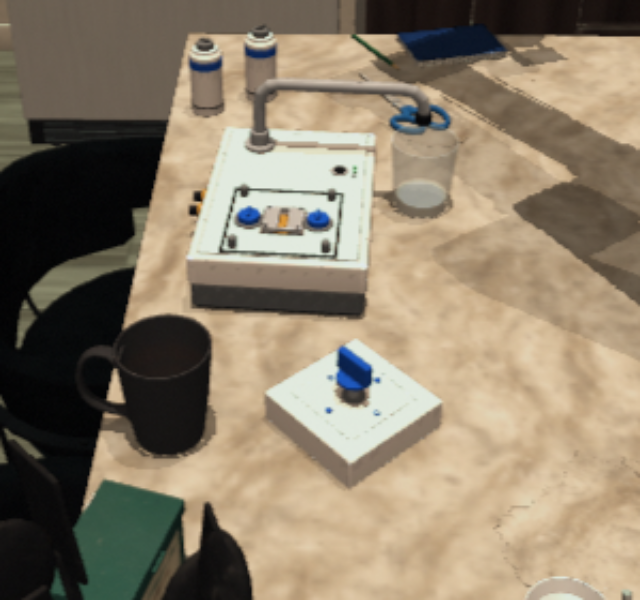

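The pictures show the cover at about (0.513, 0.198), yaw about 41°. The unit is at yaw about -4.5°, with its bay at about (0.582, -0.034). The sizes match the ones given. Next I'll go over the bay for a wrist look.

Emit:
servo_tool(targets=[[[-0.9, 0.75, 0, 0, 0, 0], [-0.9, 0.75, 0, 0, 0, 0], [-0.9, 0.75, 0, 0, 0, 0], [-0.9, 0.75, 0, 0, 0, 0], [-0.9, 0.75, 0, 0, 0, 0], [-0.9, 0.75, 0, 0, 0, 0], [-0.9, 0.75, 0, 0, 0, 0], [-0.9, 0.75, 0, 0, 0, 0], [-0.9, 0.75, 0, 0, 0, 0], [-0.9, 0.75, 0, 0, 0, 0]]], fingers=1)

```text
time_s: 1.7
ee_pos: [0.4033, -0.335, 0.405]
eef_rot: [0.0, -0.167, 0.986, -0.0]
ft_force: [-0.8, -0.9, -0.2]
grip_width: 0.0874
gripper_force: 0.0
```

Emit:
servo_tool(targets=[[[-0.9, 0.75, 0, 0, 0, 0], [-0.9, 0.75, 0, 0, 0, 0], [-0.9, 0.75, 0, 0, 0, 0], [-0.9, 0.75, 0, 0, 0, 0], [-0.9, 0.75, 0, 0, 0, 0], [-0.9, 0.75, 0, 0, 0, 0], [-0.9, 0.75, 0, 0, 0, 0], [-0.9, 0.75, 0, 0, 0, 0], [-0.9, 0.75, 0, 0, 0, 0], [-0.9, 0.75, 0, 0, 0, 0]]])

```text
time_s: 2.7
ee_pos: [0.5844, -0.0337, 0.4049]
eef_rot: [0.0, -0.167, 0.986, -0.0]
ft_force: [1.0, -0.5, 0.3]
grip_width: 0.0874
gripper_force: 0.0
```

Emit:
servo_tool(targets=[[[0, 0, 0, 0, 0, -1], [0, 0, 0, 0, 0, -1], [0, 0, 0, 0, 0, -1], [0, 0, 0, 0, 0, -1], [0, 0, 0, 0, 0, -1], [0, 0, 0, 0, 0, 0], [0, 0, 0, 0, 0, 0]]])

```text
time_s: 3.4
ee_pos: [0.5839, -0.0351, 0.4048]
eef_rot: [0.0, -0.375, 0.927, -0.0]
ft_force: [0.3, 0.2, 0.9]
grip_width: 0.088
gripper_force: 0.0
```

Run:
```python
from h import *
np.set_printoptions(precision=4,suppress=True)
s=robot.sense();print(s['time_s'],s['ee_pos'],s['eef_rot'],s['joint_pos'],s['ft_force'])
m=robot.camera_model('wrist');print(m['position'],q(m['orientation']).as_matrix())
p,d,W=cloud('wrist','w1.png');np.savez('wrist.npz',p=p,W=W)
x,y,h=W[...,0],W[...,1],W[...,2]
M=(h>.076)&(h<.1)&(abs(x-.582)<.09)&(abs(y+.034)<.08)
w=W[M];print(M.sum(),cv2.minAreaRect((w[:,:2]*1000).astype(np.float32)))
n,l,st,c=cv2.connectedComponentsWithStats(M.astype(np.uint8))
for i in range(1,n):
    if st[i,4]>15: w=W[l==i];print(st[i,4],c[i],w.mean(0),w.max(0)-w.min(0),w[:,2].max())
```

```text
3.4 [ 0.5839 -0.0351  0.4048] [ 0.0001 -0.3749  0.9271 -0.    ] [ 0.2741  0.2116 -0.1925  0.     -1.1665 -1.0763] [0.2843 0.2436 0.9365]
[ 0.5355 -0.0813  0.3835] [[-0.6951  0.6946  0.1854]
 [ 0.7189  0.6722  0.1772]
 [-0.0015  0.2565 -0.9666]]
1144 ((581.9087524414062, -34.11514663696289), (108.27287292480469, 107.60615539550781), 85.44037628173828)
82 [286.6463 127.    ] [ 0.5288 -0.0796  0.081 ] [0.0089 0.009  0.0054] 0.08360871746514797
421 [309.8005 171.8955] [ 0.5439 -0.0315  0.0782] [0.0238 0.0231 0.0078] 0.08389339386005262
77 [215.3636 191.8182] [ 0.6263 -0.0875  0.0808] [0.0092 0.0094 0.0076] 0.08385862949863404
74 [348.2703 200.2838] [0.5367 0.0181 0.0806] [0.0087 0.0088 0.0071] 0.08334163785345428
379 [255.5356 218.4406] [ 0.6191 -0.0377  0.0783] [0.0239 0.0232 0.0078] 0.0838510879387862
67 [277.9701 257.2537] [0.634  0.0099 0.0805] [0.0094 0.0099 0.0071] 0.08323866978809075
```

View pics/w1.png

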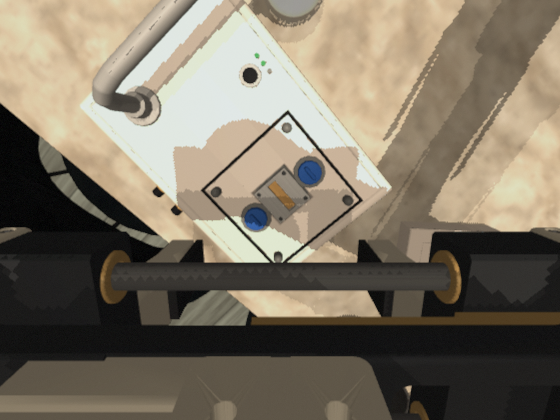

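The bay measured at the wrist gives boss centres 98 mm apart (99 expected), a centre of about (0.5815, -0.0348) and yaw -4.55°. I'll look again at the placing yaw of about 175° to cancel the camera bias.

Emit:
servo_tool(targets=[[[0, 0, 0, 0, 0, -1], [0, 0, 0, 0, 0, -1], [0, 0, 0, 0, 0, -1], [0, 0, 0, 0, 0, -1], [0, 0, 0, 0, 0, -1], [0, 0, 0, 0, 0, -1], [0, 0, 0, 0, 0, -1], [0, 0, 0, 0, 0, -1], [0, 0, 0, 0, 0, -0.3], [0, 0, 0, 0, 0, 0]]])

```text
time_s: 4.45
ee_pos: [0.5839, -0.0351, 0.4047]
eef_rot: [0.0, -0.679, 0.734, 0.0]
ft_force: [-0.2, -0.2, 1.0]
grip_width: 0.0876
gripper_force: 0.0
```

```bash
cat >> h.py <<'E'
def bosses():
    p,d,W=cloud('wrist')
    x,y,h=W[...,0],W[...,1],W[...,2]
    M=(h>.076)&(h<.1)&(abs(x-.582)<.09)&(abs(y+.034)<.08)
    n,l,st,c=cv2.connectedComponentsWithStats(M.astype(np.uint8))
    B=[]
    for i in range(1,n):
        if 25<st[i,4]<200:
            w=W[l==i]; B.append((w.max(0)+w.min(0))/2); print(st[i,4],c[i],B[-1],w[:,2].max())
    return np.array(B)
def yaw(): y=q(robot.sense()['eef_rot']).as_matrix()[:,1]; return np.degrees(np.arctan2(y[1],y[0]))%360
E
python3 - <<'E'
from h import *
np.set_printoptions(precision=4,suppress=True)
s=robot.sense();print(s['time_s'],s['ee_pos'],yaw(),s['joint_pos'])
print(bosses().mean(0))
print(bosses().mean(0))
# old picture, same estimator
W=np.load('wrist.npz')['W'];x,y,h=W[...,0],W[...,1],W[...,2]
M=(h>.076)&(h<.1)&(abs(x-.582)<.09)&(abs(y+.034)<.08)
n,l,st,c=cv2.connectedComponentsWithStats(M.astype(np.uint8))
print(np.mean([(W[l==i].max(0)+W[l==i].min(0))/2 for i in range(1,n) if 25<st[i,4]<200],0))
E
```

```text
4.45 [ 0.5839 -0.0351  0.4047] 175.56546993169775 [ 0.2741  0.2117 -0.1926 -0.     -1.1665 -0.3515]
81 [234.3086 149.4321] [ 0.6273 -0.088   0.0802] 0.08430659135175084
79 [332.443  149.8481] [ 0.5291 -0.0802  0.0804] 0.08367596925266307
70 [237.5571 241.5429] [0.6355 0.0103 0.08  ] 0.08383622224161696
67 [328.0746 242.0896] [0.5371 0.0182 0.0804] 0.08409427873295927
[ 0.5823 -0.0349  0.0802]
82 [234.3171 149.4878] [ 0.6271 -0.088   0.0798] 0.08318417163377984
81 [332.3827 149.7407] [ 0.529  -0.0803  0.0798] 0.08347214026757144
69 [237.6377 241.5797] [0.6353 0.0103 0.0798] 0.0834508514408322
68 [328.0294 242.0588] [0.5371 0.0182 0.08  ] 0.0836326576298142
[ 0.5821 -0.0349  0.0798]
[ 0.5818 -0.0343  0.0801]
```

Emit:
servo_tool(targets=[[[-0.76, 0.3, 0, 0, 0, 0], [-0.76, 0.3, 0, 0, 0, 0], [-0.76, 0.3, 0, 0, 0, 0], [-0.76, 0.3, 0, 0, 0, 0], [-0.76, 0.3, 0, 0, 0, 0], [-0.76, 0.3, 0, 0, 0, 0], [-0.76, 0.3, 0, 0, 0, 0], [-0.76, 0.3, 0, 0, 0, 0], [-0.76, 0.3, 0, 0, 0, 0], [-0.76, 0.3, 0, 0, 0, 0]]])

```text
time_s: 5.55
ee_pos: [0.5109, 0.2, 0.4048]
eef_rot: [0.0, -0.679, 0.734, -0.0]
ft_force: [-0.7, -0.0, 1.1]
grip_width: 0.0876
gripper_force: 0.0
```

Emit:
servo_tool(targets=[[[0, 0, 0.5, 0, 0, -1], [0, 0, 0.5, 0, 0, -1], [0, 0, 0.5, 0, 0, -1], [0, 0, 0.5, 0, 0, -1], [0, 0, 0, 0, 0, -1], [0, 0, 0, 0, 0, -1], [0, 0, 0, 0, 0, -1], [0, 0, 0, 0, 0, -1], [0, 0, 0, 0, 0, -1], [0, 0, 0, 0, 0, -0.2]]])

```text
time_s: 6.55
ee_pos: [0.5114, 0.1991, 0.3447]
eef_rot: [-0.0, 0.912, -0.409, 0.0]
ft_force: [-0.2, 0.4, 1.1]
grip_width: 0.0876
gripper_force: 0.0
```

Emit:
servo_tool(targets=[[[0, 0, 0, 0, 0, 0], [0, 0, 0, 0, 0, 0]]])

```text
time_s: 6.75
ee_pos: [0.5113, 0.199, 0.3447]
eef_rot: [0.0, 0.912, -0.41, 0.0]
ft_force: [-0.4, 0.3, 0.4]
grip_width: 0.0876
gripper_force: 0.0
```

Run:
```python
from h import *
np.set_printoptions(precision=4,suppress=True)
s=robot.sense();print(s['time_s'],s['ee_pos'],yaw(),s['joint_pos'])
p,d,W=cloud('wrist','w2.png')
x,y,h=W[...,0],W[...,1],W[...,2]
hs=p.astype(int); blue=(hs[...,2]-hs[...,0]>60)
A=(abs(x-.513)<.1)&(abs(y-.198)<.1)
for n,M in [('cover',A&(h>.029)&(h<.038)),('wingtop',A&(h>.0775)&(h<.09)),('flange',A&(h>.052)&(h<.063))]:
    w=W[M];print(n,M.sum(),cv2.minAreaRect((w[:,:2]*1000).astype(np.float32)),np.median(w[:,2]), np.argwhere(M).mean(0))
```

```text
6.75 [0.5113 0.199  0.3447] 221.5396639129602 [ 0.7283  0.2004 -0.3532  0.     -1.0172 -0.0033]
cover 12322 ((512.812744140625, 198.10073852539062), (118.2667465209961, 117.41163635253906), 41.48386764526367) 0.03283757164811005 [195.0123 281.6579]
wingtop 447 ((513.015380859375, 197.57823181152344), (8.619028091430664, 38.72265625), 41.383460998535156) 0.0792823584755449 [211.1678 281.783 ]
flange 626 ((513.1121215820312, 197.97984313964844), (32.924774169921875, 33.01296615600586), 82.40959930419922) 0.057581458768139054 [205.3802 281.6294]
```

View pics/w2.png

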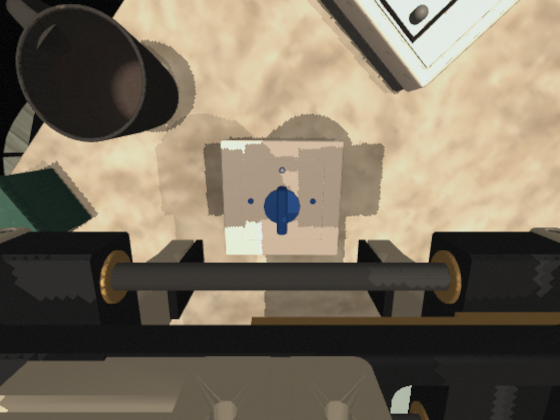

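The wing is seen at (281, 211), along the image's vertical. It lies between the fingers, with its angle matching to 0.1°. Next I'll descend and grip.

Emit:
servo_tool(targets=[[[0.045, -0.026, 0.6, 0, 0, 0], [0, 0, 0.6, 0, 0, 0], [0, 0, 0.6, 0, 0, 0], [0, 0, 0.6, 0, 0, 0], [0, 0, 0.5, 0, 0, 0], [0, 0, 0.3, 0, 0, 0], [0, 0, 0.2, 0, 0, 0], [0, 0, 0.09, 0, 0, 0], [0, 0, 0, 0, 0, 0]]], fingers=1)

```text
time_s: 7.7
ee_pos: [0.5129, 0.1986, 0.2401]
eef_rot: [-0.0, 0.912, -0.409, 0.0]
ft_force: [0.4, -0.4, 0.4]
grip_width: 0.0875
gripper_force: 0.0
```

Emit:
servo_tool(targets=[[[0, 0, 0, 0, 0, 0], [0, 0, 0, 0, 0, 0], [0, 0, 0, 0, 0, 0], [0, 0, 0, 0, 0, 0], [0, 0, 0, 0, 0, 0], [0, 0, 0, 0, 0, 0], [0, 0, 0, 0, 0, 0], [0, 0, 0, 0, 0, 0]]], fingers=-1, newtons=40)

```text
time_s: 8.5
ee_pos: [0.5128, 0.1986, 0.2399]
eef_rot: [0.0, 0.912, -0.409, -0.0]
ft_force: [0.6, 0.1, 0.3]
grip_width: 0.0288
gripper_force: 0.0
```

Emit:
servo_tool(targets=[[[0, 0, 0, 0, 0, 0], [0, 0, 0, 0, 0, 0], [0, 0, 0, 0, 0, 0], [0, 0, 0, 0, 0, 0], [0, 0, 0, 0, 0, 0]]])

```text
time_s: 9.0
ee_pos: [0.5126, 0.1984, 0.2399]
eef_rot: [0.0, 0.912, -0.409, -0.0]
ft_force: [-2.1, -1.9, 2.6]
grip_width: 0.0087
gripper_force: 40.0
```

Emit:
servo_tool(targets=[[[0, 0, -0.2, 0, 0, 0], [0, 0, -0.5, 0, 0, 0], [0, 0, -0.8, 0, 0, 0], [0, 0, -1, 0, 0, 0], [0, 0, -1, 0, 0, 0], [0, 0, -0.8, 0, 0, 0], [0, 0, -0.3, 0, 0, 0], [0, 0, 0, 0, 0, 0], [0, 0, 0, 0, 0, 0]]])

```text
time_s: 9.9
ee_pos: [0.5124, 0.1984, 0.3767]
eef_rot: [0.0, 0.912, -0.409, -0.001]
ft_force: [-0.7, 1.0, -1.7]
grip_width: 0.0087
gripper_force: 40.0
```

Run:
```python
from h import *
np.set_printoptions(precision=4,suppress=True)
s=robot.sense();print(s['time_s'],s['ee_pos'],yaw(),s['ft_force'],s['torque'],s['grip_width'],s['gripper_force'])
e=np.array(s['ee_pos']);Rt=q(s['eef_rot']).as_matrix()
for c in ['wrist','top']:
    p,d,W=cloud(c,c+'3.png')
    L=(W-e)@Rt
    M=(abs(L[...,0])<.1)&(abs(L[...,1])<.1)
    h=L[...,2]
    for lo in (.198,):
        m=M&(h>lo)&(h<.212)&((W[...,2]>.06))
        l=L[m]; print(c,m.sum(),cv2.minAreaRect((l[:,:2]*1000).astype(np.float32)),np.median(l[:,2]),l[:,:2].min(0),l[:,:2].max(0))
```

```text
9.9 [0.5124 0.1984 0.3767] 221.66419497487516 [-0.7359  0.9928 -1.6768] [-0.0643  0.1304  0.0099] 0.008660001265213015 39.99707579612732
wrist 15511 ((0.4376258850097656, -1.5096168518066406), (117.03987884521484, 118.445068359375), 0.04092163220047951) 0.20705910236196692 [-0.0581 -0.0607] [0.059  0.0577]
top 1395 ((3.167755126953125, -1.0555267333984375), (115.37056732177734, 118.79084014892578), 0.3149133622646332) 0.2058680984866923 [-0.0547 -0.0603] [0.0611 0.0586]
```

View pics/wrist3.png

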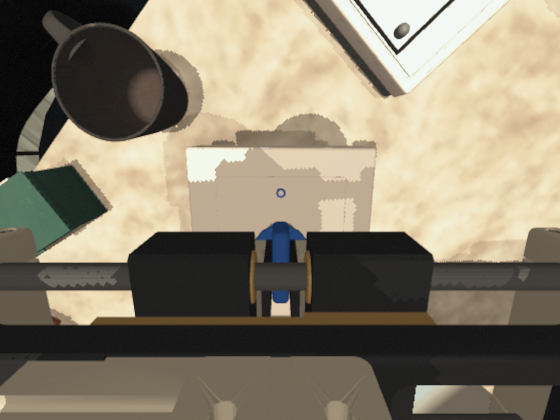

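The cover is held level and square in the gripper (wing at (281, 250)). Next I'll turn it -46° and carry it over the bay.

Emit:
servo_tool(targets=[[[0, 0, 0, 0, 0, 0.8], [0, 0, 0, 0, 0, 1], [0, 0, 0, 0, 0, 1], [0, 0, 0, 0, 0, 1], [0, 0, 0, 0, 0, 1], [0, 0, 0, 0, 0, 1], [0, 0, 0, 0, 0, 1], [0, 0, 0, 0, 0, 1], [0, 0, 0, 0, 0, 1], [0, 0, 0, 0, 0, 0.44]]])

```text
time_s: 11.0
ee_pos: [0.5127, 0.1985, 0.3765]
eef_rot: [-0.001, -0.677, 0.736, 0.0]
ft_force: [0.1, -0.3, -2.4]
grip_width: 0.0087
gripper_force: 40.0
```

Emit:
servo_tool(targets=[[[0.4, -0.15, 0, 0, 0, 0], [0.8, -0.31, 0, 0, 0, 0], [0.95, -0.36, 0, 0, 0, 0], [0.95, -0.37, 0, 0, 0, 0], [0.95, -0.37, 0, 0, 0, 0], [0.95, -0.37, 0, 0, 0, 0], [0.95, -0.36, 0, 0, 0, 0], [0.8, -0.31, 0, 0, 0, 0], [0.5, -0.2, 0, 0, 0, 0], [0.3, -0.1, 0, 0, 0, 0]]])

```text
time_s: 12.0
ee_pos: [0.5818, -0.0356, 0.377]
eef_rot: [-0.001, -0.678, 0.735, 0.0]
ft_force: [0.6, -0.1, -2.3]
grip_width: 0.0089
gripper_force: 40.0
```

Emit:
servo_tool(targets=[[[0, 0, 0, 0, 0, 0], [0, 0, 0, 0, 0, 0], [0, 0, 0, 0, 0, 0], [0, 0, 0, 0, 0, 0]]])

```text
time_s: 12.4
ee_pos: [0.5816, -0.0333, 0.3781]
eef_rot: [0.0, -0.679, 0.734, -0.0]
ft_force: [0.8, 0.6, -1.7]
grip_width: 0.0087
gripper_force: 40.0
```

```bash
cat >> h.py <<'E'
def held(cam,save=None):
    s=robot.sense();e=np.array(s['ee_pos']);Rt=q(s['eef_rot']).as_matrix()
    p,d,W=cloud(cam,save); L=(W-e)@Rt
    m=(abs(L[...,0])<.08)&(abs(L[...,1])<.08)&(L[...,2]>.2)&(L[...,2]<.214)
    w=W[m]; r=cv2.minAreaRect((w[:,:2]*1000).astype(np.float32)); l=L[m]
    a=cv2.minAreaRect((l[:,:2]*1000).astype(np.float32))
    print(cam,m.sum(),r,'tool',a,np.median(l[:,2]))
E
python3 - <<'E'
from h import *
np.set_printoptions(precision=4,suppress=True)
s=robot.sense();print(s['time_s'],s['ee_pos'],yaw(),s['ft_force'],s['torque'],s['grip_width'],s['joint_pos'])
held('wrist');held('top','top4.png');held('side','side4.png')
E
```

```text
12.4 [ 0.5816 -0.0333  0.3781] 175.54719477826774 [ 0.7954  0.5974 -1.6793] [ 0.0452  0.1268 -0.0365] 0.00872826482971713 [ 0.2782  0.2267 -0.2361 -0.0001 -1.1078 -0.3559]
wrist 15541 ((582.5467529296875, -32.69683837890625), (117.14598083496094, 118.12605285644531), 85.32196807861328) tool ((-0.6712379455566406, -0.8240280151367188), (117.1463394165039, 118.12606048583984), 0.22555390000343323) 0.20702743479398739
top 998 ((583.4795532226562, -33.45119094848633), (118.33073425292969, 117.77828216552734), 85.47042846679688) tool ((-0.049648284912109375, -1.8328437805175781), (118.33169555664062, 117.77796936035156), 0.07254456728696823) 0.20574085226659156
side 1430 ((582.1432495117188, -29.776031494140625), (123.90202331542969, 118.76705169677734), 85.85296630859375) tool ((-3.7068328857421875, -0.19399642944335938), (118.76667022705078, 123.90190887451172), 89.68486022949219) 0.20664017344917257
```

All three cameras agree on the shift from the held cover to the bay: about (-0.3, -2.2) mm. I'll correct by that and descend.

Emit:
servo_tool(targets=[[[0.074, 0.004, 0.1, 0, 0, 0], [0, 0, 0.4, 0, 0, 0], [0, 0, 0.5, 0, 0, 0], [0, 0, 0.4, 0, 0, 0], [0, 0, 0.15, 0, 0, 0], [0, 0, 0, 0, 0, 0], [0, 0, 0, 0, 0, 0], [0, 0, 0, 0, 0, 0]]])

```text
time_s: 13.35
ee_pos: [0.5817, -0.0362, 0.3321]
eef_rot: [0.0, -0.679, 0.734, -0.0]
ft_force: [0.1, -0.1, -3.0]
grip_width: 0.0085
gripper_force: 40.0
```

Run:
```python
from h import *
np.set_printoptions(precision=4,suppress=True)
s=robot.sense();print(s['time_s'],s['ee_pos'],yaw(),s['ft_force'],s['torque'])
held('wrist');held('top','top5.png');held('side','side5.png')
```

```text
13.35 [ 0.5817 -0.0362  0.3321] 175.49011905319978 [ 0.1416 -0.0711 -2.9651] [ 0.0129  0.107  -0.0045]
wrist 15533 ((582.9292602539062, -35.50829315185547), (117.42093658447266, 118.32331848144531), 85.25753784179688) tool ((-0.7829208374023438, -0.9282760620117188), (117.42115783691406, 118.32328796386719), 0.23299135267734528) 0.20699642198487633
top 863 ((583.6356201171875, -36.6777458190918), (117.46935272216797, 117.5668716430664), 85.28939819335938) tool ((0.31908416748046875, -1.7984237670898438), (117.46979522705078, 117.56612396240234), 0.19708184897899628) 0.2058013036379316
side 1417 ((581.8413696289062, -33.876861572265625), (124.34806823730469, 117.70147705078125), 85.23090362548828) tool ((-2.3027992248535156, 0.15992355346679688), (124.35352325439453, 117.69563293457031), 0.25324755907058716) 0.20664880683431697
```

Emit:
servo_tool(targets=[[[-0.022, 0.015, 0.1, 0, 0, 0], [0, 0, 0.1, 0, 0, 0], [0, 0, 0.1, 0, 0, 0], [0, 0, 0.08, 0, 0, 0], [0, 0, 0, 0, 0, 0]]])

```text
time_s: 14.0
ee_pos: [0.5809, -0.0356, 0.3195]
eef_rot: [-0.0, -0.679, 0.734, 0.0]
ft_force: [1.4, -0.4, -2.8]
grip_width: 0.0089
gripper_force: 40.0
```

Emit:
servo_tool(targets=[[[0, 0, 0.1, 0, 0, 0], [0, 0, 0.1, 0, 0, 0], [0, 0, 0.05, 0, 0, 0], [0, 0, 0, 0, 0, 0]]])

```text
time_s: 14.4
ee_pos: [0.5809, -0.0356, 0.3122]
eef_rot: [-0.0, -0.679, 0.734, 0.0]
ft_force: [0.2, -0.3, -1.6]
grip_width: 0.0084
gripper_force: 40.0
```

Emit:
servo_tool(targets=[[[0, 0, 0.05, 0, 0, 0], [0, 0, 0.03, 0, 0, 0], [0, 0, 0, 0, 0, 0], [0, 0, 0, 0, 0, 0]]])

```text
time_s: 14.8
ee_pos: [0.581, -0.0356, 0.3102]
eef_rot: [0.0, -0.679, 0.734, -0.0]
ft_force: [0.0, 0.4, -2.3]
grip_width: 0.009
gripper_force: 40.0
```

Run:
```python
from h import *
np.set_printoptions(precision=4,suppress=True)
s=robot.sense();print(s['time_s'],s['ee_pos'],yaw(),s['ft_force'],s['torque'])
for c in ['top','side','wrist']:
    p,d,W=cloud(c,c+'6.png')
    x,y,h=W[...,0],W[...,1],W[...,2]
    m=(abs(x-.582)<.058)&(abs(y+.035)<.058)&(h>.09)&(h<.112); n=(abs(x-.582)<.09)&(y<-.105)&(y>-.15)&(h>.06)&(h<.078)
    print(c,m.sum(),n.sum(),np.median(h[m]),np.median(h[n]),'expect diff .034')
    for sx in (-1,1):
        k=m&((x-.582)*sx>.03); print(sx,k.sum(),np.median(h[k]))
    for sy in (-1,1):
        k=m&((y+.035)*sy>.03); print('y',sy,k.sum(),np.median(h[k]))
```

```text
14.8 [ 0.581  -0.0356  0.3102] 175.48319064467822 [ 0.0454  0.4326 -2.3491] [ 0.0473  0.1122 -0.0597]
top 729 1394 0.10441008509882643 0.07006368538574737 expect diff .034
-1 411 0.10438822841624995
1 71 0.10419577125152757
y -1 442 0.10434067221158061
y 1 76 0.10447073272193408
side 1280 219 0.10368220959581792 0.06918031115175971 expect diff .034
-1 324 0.10350263124171022
1 371 0.10341995235891566
y -1 173 0.10350305004078086
y 1 446 0.10328450976083592
wrist 14710 17505 0.10327125072835922 0.06872959001405773 expect diff .034
-1 3708 0.1030586708549455
1 3104 0.10323619136628509
y -1 7930 0.10315454534693698
y 1 248 0.10305006178941735
```

The cover top sits 34.5 mm over the deck and is level, so it is practically seated. I'll press gradually now and watch the force.

Emit:
servo_tool(targets=[[[0, 0, 0.05, 0, 0, 0], [0, 0, 0.05, 0, 0, 0], [0, 0, 0, 0, 0, 0], [0, 0, 0, 0, 0, 0]]])

```text
time_s: 15.35
ee_pos: [0.5811, -0.0356, 0.3075]
eef_rot: [0.0, -0.679, 0.734, -0.0]
ft_force: [-1.1, 0.2, 3.0]
grip_width: 0.0087
gripper_force: 40.0
```

Emit:
servo_tool(targets=[[[0, 0, 0.05, 0, 0, 0], [0, 0, 0, 0, 0, 0], [0, 0, 0, 0, 0, 0]]])

```text
time_s: 15.65
ee_pos: [0.5811, -0.0356, 0.3058]
eef_rot: [0.0, -0.679, 0.734, -0.0]
ft_force: [-1.3, 1.1, 4.4]
grip_width: 0.0086
gripper_force: 40.0
```

Emit:
servo_tool(targets=[[[0, 0, 0.05, 0, 0, 0], [0, 0, 0, 0, 0, 0], [0, 0, 0, 0, 0, 0]]])

```text
time_s: 15.95
ee_pos: [0.5812, -0.0356, 0.3043]
eef_rot: [0.0, -0.679, 0.734, -0.0]
ft_force: [-1.5, 1.0, 4.1]
grip_width: 0.0087
gripper_force: 40.0
```

Emit:
servo_tool(targets=[[[0, 0, 0.05, 0, 0, 0], [0, 0, 0, 0, 0, 0], [0, 0, 0, 0, 0, 0]]])

```text
time_s: 16.25
ee_pos: [0.5812, -0.0356, 0.3029]
eef_rot: [0.0, -0.679, 0.734, -0.0]
ft_force: [-1.6, -0.3, 7.0]
grip_width: 0.009
gripper_force: 40.0
```

Emit:
servo_tool(targets=[[[0, 0, 0.04, 0, 0, 0], [0, 0, 0, 0, 0, 0], [0, 0, 0, 0, 0, 0]]])

```text
time_s: 16.55
ee_pos: [0.5811, -0.0356, 0.3022]
eef_rot: [0.0, -0.679, 0.734, -0.0]
ft_force: [-2.9, 0.8, 11.0]
grip_width: 0.0088
gripper_force: 40.0
```

Emit:
servo_tool(targets=[[[0, 0, 0.04, 0, 0, 0], [0, 0, 0, 0, 0, 0], [0, 0, 0, 0, 0, 0]]])

```text
time_s: 16.85
ee_pos: [0.5811, -0.0356, 0.3016]
eef_rot: [0.0, -0.679, 0.734, -0.0]
ft_force: [-3.9, 1.0, 13.4]
grip_width: 0.0088
gripper_force: 40.0
```

Emit:
servo_tool(targets=[[[0, 0, 0.025, 0, 0, 0], [0, 0, 0, 0, 0, 0], [0, 0, 0, 0, 0, 0]]])

```text
time_s: 17.15
ee_pos: [0.5811, -0.0356, 0.3012]
eef_rot: [0.0, -0.679, 0.734, -0.001]
ft_force: [-5.6, 1.5, 16.7]
grip_width: 0.0085
gripper_force: 40.0
```

Run:
```python
from h import *
for i in range(4):
    s=robot.sense();print(s['time_s'],s['ee_pos'][2],s['ft_force'],s['torque']); robot.capture('top')
```

```text
17.15 0.30122982450622815 [-5.60730763  1.48317111 16.70022989] [ 0.61995064  2.22731168 -0.04628698]
17.2 0.3012192228885481 [-5.73349004  1.35898881 17.00013769] [0.66033643 2.2621989  0.01163982]
17.25 0.30123690459578567 [-5.5359784   1.96443011 16.89866058] [ 0.68153397  2.21653943 -0.04669547]
17.3 0.30122674827891427 [-4.83150429  2.35961437 16.73001688] [ 0.66262429  2.25697608 -0.0066274 ]
```

Emit:
servo_tool(targets=[[[0, 0.015, 0.03, 0, 0, 0], [0, 0, 0, 0, 0, 0], [0, 0, 0, 0, 0, 0]]])

```text
time_s: 17.65
ee_pos: [0.5809, -0.0356, 0.3008]
eef_rot: [0.001, -0.679, 0.734, -0.001]
ft_force: [-6.1, 1.8, 19.3]
grip_width: 0.0083
gripper_force: 40.0
```

Run:
```python
from h import *
for i in range(3):
    s=robot.sense();print(s['time_s'],s['ee_pos'],s['ft_force'],s['torque']); robot.capture('top')
```

```text
17.65 [ 0.5809023  -0.03555256  0.30083394] [-6.14265388  1.80265512 19.26792699] [ 0.59447822  2.29313949 -0.03034648]
17.7 [ 0.58089281 -0.03554728  0.30084231] [-5.71542102  1.0897853  19.25583656] [ 0.58553222  2.28521052 -0.09269125]
17.75 [ 0.58089767 -0.03554035  0.30085519] [-5.33300626  1.32488204 19.39259894] [ 0.56333577  2.28580809 -0.04816362]
```

Emit:
servo_tool(targets=[[[0, 0, 0.018, 0, 0, 0], [0, 0, 0, 0, 0, 0], [0, 0, 0, 0, 0, 0.5], [0, 0, 0, 0, 0, 0.5], [0, 0, 0, 0, 0, 0.5], [0, 0, 0, 0, 0, 0.5], [0, 0, 0, 0, 0, 0]]])

```text
time_s: 18.5
ee_pos: [0.5813, -0.0356, 0.3007]
eef_rot: [0.001, -0.612, 0.791, -0.001]
ft_force: [-4.3, 0.7, 20.3]
grip_width: 0.009
gripper_force: 40.0
```

Run:
```python
from h import *
s=robot.sense();print(s['time_s'],s['ee_pos'],yaw(),s['ft_force'],s['torque'],s['grip_width'])
```

```text
18.5 [ 0.58125616 -0.0355825   0.30068526] 165.46783866835835 [-4.29697075  0.71479161 20.27270178] [0.33518001 1.97930358 0.03760345] 0.00903513936790585
```

Emit:
servo_tool(targets=[[[0, 0, 0, 0, 0, 0.6], [0, 0, 0, 0, 0, 0.7], [0, 0, 0, 0, 0, 0.7], [0, 0, 0, 0, 0, 0.7], [0, 0, 0, 0, 0, 0.7], [0, 0, 0, 0, 0, 0.6], [0, 0, 0, 0, 0, 0]]])

```text
time_s: 19.2
ee_pos: [0.5813, -0.0356, 0.3007]
eef_rot: [0.001, -0.465, 0.885, -0.001]
ft_force: [-4.4, 0.8, 21.0]
grip_width: 0.0089
gripper_force: 40.0
```

Run:
```python
from h import *
s=robot.sense();print(s['time_s'],s['ee_pos'],yaw(),s['ft_force'],s['torque'],s['grip_width'])
```

```text
19.2 [ 0.58130049 -0.03558957  0.30070503] 145.44388742383182 [-4.36382436  0.75641931 21.00051858] [0.28634636 1.99329482 0.00569377] 0.008868115603863498
```

Emit:
servo_tool(targets=[[[0, 0, 0, 0, 0, 0.8], [0, 0, 0, 0, 0, 0.8], [0, 0, 0, 0, 0, 0.8], [0, 0, 0, 0, 0, 0.8], [0, 0, 0, 0, 0, 0.8], [0, 0, 0, 0, 0, 0.8], [0, 0, 0, 0, 0, 0.8], [0, 0, 0, 0, 0, 0.8], [0, 0, 0, 0, 0, 0.8], [0, 0, 0, 0, 0, 0.8]]])

```text
time_s: 20.2
ee_pos: [0.5813, -0.0356, 0.3007]
eef_rot: [0.002, -0.134, 0.991, -0.0]
ft_force: [-4.5, 0.2, 21.4]
grip_width: 0.0089
gripper_force: 40.0
```

Run:
```python
from h import *
s=robot.sense();print(s['time_s'],s['ee_pos'],yaw(),s['ft_force'],s['torque'],s['grip_width'],s['joint_pos'])
```

```text
20.2 [ 0.58132315 -0.03559569  0.30070212] 105.39273135832025 [-4.46656899  0.22761129 21.39440497] [0.25226187 1.80880878 0.11273929] 0.008886156734555136 [ 0.27494968  0.29516226 -0.33721779  0.00178608 -0.935074   -1.57814789]
```

Emit:
servo_tool(targets=[[[0, 0, 0, 0, 0, 0.8], [0, 0, 0, 0, 0, 0.8], [0, 0, 0, 0, 0, 0.8], [0, 0, 0, 0, 0, 0.6], [0, 0, 0, 0, 0, 0.3], [0, 0, 0, 0, 0, 0]]])

```text
time_s: 20.8
ee_pos: [0.5813, -0.0356, 0.3007]
eef_rot: [0.002, 0.009, 1.0, -0.0]
ft_force: [-4.8, 1.4, 20.5]
grip_width: 0.0085
gripper_force: 40.0
```

Run:
```python
from h import *
s=robot.sense();print(s['time_s'],s['ee_pos'],yaw(),s['ft_force'],s['torque'],s['grip_width'],s['joint_pos'])
```

```text
20.8 [ 0.58133111 -0.03562367  0.30073054] 89.00416713028659 [-4.84602258  1.40355942 20.48522144] [0.1877687  1.76391695 0.15911184] 0.008498750192646343 [ 2.74908469e-01  2.95131446e-01 -3.37203747e-01  1.82613477e-03
 -9.35074394e-01 -1.86416636e+00]
```

Emit:
servo_tool(targets=[[[0, 0, 0, 0, 0, 0.3], [0, 0, 0, 0, 0, 0.3], [0, 0, 0, 0, 0, 0]]])

```text
time_s: 21.1
ee_pos: [0.5816, -0.0356, 0.3008]
eef_rot: [0.002, 0.034, 0.999, -0.0]
ft_force: [-3.6, -0.2, 20.2]
grip_width: 0.0085
gripper_force: 40.7
```

Run:
```python
from h import *
s=robot.sense();print(s['time_s'],s['ee_pos'],yaw(),s['ft_force'],s['torque'],s['grip_width'])
```

```text
21.1 [ 0.58155126 -0.03559545  0.30080768] 86.06821255704675 [-3.59841938 -0.20937234 20.23123735] [-0.03685739  1.53648398  0.62032241] 0.008489154086499964
```

The stop has been felt (0.62 N m). I'll ease the turn and the push, then let go.

Emit:
servo_tool(targets=[[[0, 0, 0, 0, 0, -0.4], [0, 0, -0.04, 0, 0, 0], [0, 0, -0.04, 0, 0, 0], [0, 0, 0, 0, 0, 0]]])

```text
time_s: 21.5
ee_pos: [0.5815, -0.0356, 0.3021]
eef_rot: [0.002, 0.017, 1.0, -0.0]
ft_force: [0.2, -0.8, 10.3]
grip_width: 0.0088
gripper_force: 40.0
```

Run:
```python
from h import *
s=robot.sense();print(s['time_s'],s['ee_pos'],yaw(),s['ft_force'],s['torque'],s['grip_width'])
```

```text
21.5 [ 0.58150043 -0.03564843  0.30214341] 88.04341291987036 [ 0.1932614  -0.83198267 10.33203365] [-0.39529365  0.02185815  0.25748922] 0.008849604934531274
```

Emit:
servo_tool(targets=[[[0, 0, -0.03, 0, 0, 0], [0, 0, -0.03, 0, 0, 0], [0, 0, 0, 0, 0, 0]]])

```text
time_s: 21.8
ee_pos: [0.5815, -0.0357, 0.3028]
eef_rot: [0.001, 0.017, 1.0, -0.0]
ft_force: [3.9, -2.8, 2.8]
grip_width: 0.0084
gripper_force: 40.0
```

Emit:
servo_tool(targets=[[[0, 0, 0, 0, 0, 0], [0, 0, 0, 0, 0, 0], [0, 0, 0, 0, 0, 0], [0, 0, 0, 0, 0, 0], [0, 0, 0, 0, 0, 0], [0, 0, 0, 0, 0, 0], [0, 0, 0, 0, 0, 0]]], fingers=0)

```text
time_s: 22.5
ee_pos: [0.5805, -0.0356, 0.3022]
eef_rot: [-0.0, 0.018, 1.0, 0.0]
ft_force: [-0.1, 1.0, -0.1]
grip_width: 0.0438
gripper_force: 0.0
```

Emit:
servo_tool(targets=[[[0, 0, -0.3, 0, 0, 0], [0, 0, -0.6, 0, 0, 0], [0, 0, -1, 0, 0, 0], [0, 0, -1, 0, 0, 0], [0, 0, -0.7, 0, 0, 0], [0, 0, -0.2, 0, 0, 0], [0, 0, 0, 0, 0, 0]]])

```text
time_s: 23.2
ee_pos: [0.5806, -0.0356, 0.4176]
eef_rot: [0.001, 0.018, 1.0, 0.0]
ft_force: [-0.5, 0.5, -0.5]
grip_width: 0.0438
gripper_force: 0.0
```

Run:
```python
from h import *
np.set_printoptions(precision=4,suppress=True)
s=robot.sense();print(s['time_s'],s['ee_pos'],yaw(),s['ft_force'],s['grip_width'])
for c in ['wrist','top','side']:
    p,d,W=cloud(c,c+'7.png')
    x,y,h=W[...,0],W[...,1],W[...,2]
    A=(abs(x-.582)<.09)&(abs(y+.035)<.08)
    for n,lo,hi in [('cover',.097,.109),('wing',.135,.155),('flange',.112,.13)]:
        m=A&(h>lo)&(h<hi); w=W[m]
        if m.sum()>5: print(c,n,m.sum(),cv2.minAreaRect((w[:,:2]*1000).astype(np.float32)),np.median(w[:,2]),w[:,2].max())
    k=A&(y<-.105)&(h<.08)&(h>.06);print('deck',np.median(h[k]))
```

```text
23.2 [ 0.5806 -0.0356  0.4176] 87.98300877369586 [-0.5034  0.5272 -0.5156] 0.04384368179172391
wrist cover 11545 ((582.6964721679688, -34.118011474609375), (118.15644073486328, 117.94805145263672), 84.26239776611328) 0.1030130415244167 0.10620058902794921
wrist wing 453 ((582.4114379882812, -34.18671798706055), (8.895822525024414, 39.34409713745117), 88.1125717163086) 0.14238654939466577 0.144629695075497
wrist flange 598 ((582.5113525390625, -34.205753326416016), (32.958343505859375, 33.14818572998047), 43.47500228881836) 0.1207191322806371 0.1298623228134897
deck 0.0687527978275182
top cover 830 ((548.9871215820312, -32.02706527709961), (55.658870697021484, 120.72674560546875), 0.580797553062439) 0.10431343537005427 0.10899195971834308
deck 0.07005579968561731
side cover 1355 ((581.970703125, -33.339332580566406), (122.05724334716797, 117.92476654052734), 84.84905242919922) 0.1032435198116558 0.10822429735016925
side wing 84 ((582.1453247070312, -32.300994873046875), (38.32361602783203, 14.76266098022461), 0.49864232540130615) 0.14037154875437768 0.1456786198985487
side flange 108 ((582.284912109375, -24.397781372070312), (38.67213821411133, 19.00294303894043), 0.0982154905796051) 0.12252751697258585 0.129986988197216
deck 0.06934690955183109
```

View pics/wrist7.png

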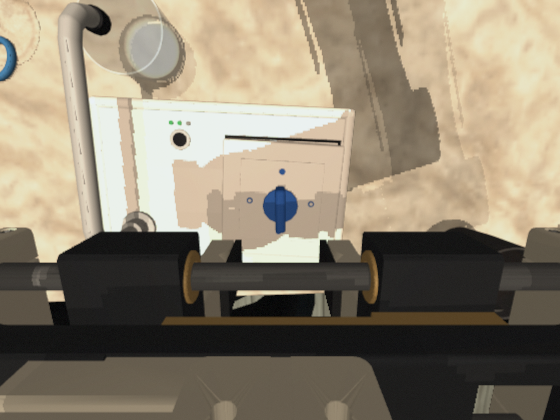

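The cover sits 34.3 mm over the deck, so it is fully down. The wing stays about 7 mm in, turned 86° relative to the cover (at its stop, by the dot marks at (281, 206)), and the gripper is clear.

```bash
python3 -c "
from rig import robot
print(robot.hand_in())"
```

```text
the job is handed in; nothing more can be done
None
```

The job is handed in: the cover is fully down over the four bosses, and the stud stayed locked about 7 mm in after release, turned 86° clockwise to its stop at about 21 N of push; no verdict was returned.

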